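# Post a sample case through the sprung intake flap and lock the intake

## Robot

A 6-joint arm with a two-finger parallel gripper is mounted at the origin on the work surface. World frame = base frame: x ahead of the robot, y to its left, z up, the work surface at z = 0. Lengths are in m, angles in rad, forces in N, time in s.
With the tool pointing down it reaches from about 0.3 to 0.75 m from the base axis. Payload 8.5 kg.
Tool frame: the origin (TCP) lies midway between the tips of the shut fingers; the grasp point (between the pads) lies 19 mm behind it; z points along the fingers, y is the line along which they close (so a half turn about z gives the same grasp; the last joint's range is limited). The gripper opens to 88 mm and grips with 3 to 60 N. Pads are 18 mm wide; open, the fingers measure 123 mm over their backs; the gripper's body (75 mm by 187 mm) begins 45 mm behind the grasp point.
Start: joints at [1.078, 0.381, 1.297, -0, 1.464, -0.215], TCP at [0.151, 0.529, 0.239] pointing down, gripper open.
Joint ranges: [-3.11, 3.11], [-0.89, 2.33], [0.22, 2.48], [-1.42, 4.56], [0.17, 2.85], [-2.88, 2.88]. Speed limits (rad/s): [2.39, 2.39, 3.14, 3.14, 3.14, 3.14].

## Interface

Orientations are given as a unit quaternion [x, y, z, w].
In Python, from workcell import ctrl, optics gives the robot as it stands.
- The arm moves only by the tool servo_tool, never from a script. Its argument "rows" is a list that holds one entry, the list of rows, each a list of 7 numbers: the turn, a rotation vector about the world's x, y, z normalised to -1 to 1, where 1 is 180 degrees, then the shift along the world's x, y, z normalised to -1 to 1, where 1 is 40 mm, then the gripper's target within -1 to 1 (fully open at 1, half-way at 0, shut at -1). A call has 1 to 10 rows; each row shifts and turns the commanded pose from where the row before left it; what a row does not reach is not made up. A row lasts 1/8 s, in which the tool goes at most 62.5 mm and 10.7 degrees, less where a joint would pass 70% of its speed; a pose out of reach is approached as far as the arm can. A call with a number of a shift or a turn outside -1 to 1 is refused whole. A call with a gripper value outside its range is refused whole. The fingers move at their own pace and stop on an object; "force" is the grip in N (left out, the last holds). Time passes only in rows, so rows that do not move let the fingers close. It gives the time, the measured TCP pose, the force, the opening and the grip force at its end, in the units of the state.
- ctrl.get_obs(): the state, without advancing time (a new reading comes with each control period).
- optics.get_image(name): name is "side" or "top" or "wrist"; returns (picture, depth): 384x512x3 uint8, red, green, blue; 384x512 float32, m along the optical axis (not along the pixel's ray), 0 where there is no reading.
- optics.camera_params(name): a dict with "camera_matrix" (3x3 intrinsics, pixels), "rvec" (rotation vector, rad) and "tvec" (3), from world to camera coordinates, as OpenCV has them; the wrist camera has in their place "tool_from_camera" (4x4, takes a point from camera to tool coordinates, whose origin is the TCP and whose axes are the flange's). Camera axes: x right, y down, z forward; pixel columns grow to the right and rows downward; lengths in m; the calibration is good to about 2 mm. A picture is of the moment at which its call begins: read the wrist's pose just before it. camera_params takes no time and is no camera call.
- ctrl.close_job(): hands the job in; it is judged then, once.
The state is a dict: "t": time; "joint_pos": joint angles; "joint_vel": joint speeds; "effort": joint torques, N m; "tool_pos": TCP position; "tcp_rot": TCP orientation; "force": force on the tool from outside, world axes, zero at the start; "ft_torque": the same for the moment, N m; "gripper_width": finger opening in m; "grip_force": force on a finger pad.
Only numpy, scipy, OpenCV 4.12 (cv2) and the standard library are available. Lean on these libraries where they do the work, as an engineer would, in place of code of your own. Each camera call takes 0.05 s, during which the arm holds its last target. There are 200 camera calls.

## Task

Slide the flat blue sample case along the white deck, without picking it up, and push it lid up through the orange sprung flap until it drops flat inside the clear intake box and the flap has snapped shut behind it. Then swing the red lock lever all the way over, away from the side it leans to now, and leave everything else where it stands.

Things in the scene. Friction and masses are not known exactly. Their poses are not given: they have to be found in the camera images.
- intake: Fixed intake: white loading deck leading to a clear-walled box. Origin on the bench (z 0) under the middle of the box's mouth; +x is the posting direction (deck into box), z up. Deck: solid slab x -290 to 0, y -135 to 135, top 20 mm above the bench. At x 0 it ends in a 20 mm drop to the bench, the box's floor. Box: inner x 0 to 185, inner width 108, clear roof, roof top at z 92.
- mouth (a point): Middle of the mouth at the deck's edge (intake x 0, y 0, z 20). Mouth 108 wide, 60 high, up to a blue lintel (underside z 80, x 0 to 10). Two yellow guides on the deck, 14 tall, 6 thick, flare from 108 mm apart at x 0 to about 170 at x -45. The case's tail must be pushed past this edge: follow 5 to 20 mm under the lintel, with the tool leaned back about 35 degrees, its fingers pointing forward and down.
- case: Loose flat sample case, blue with a clear lid, 120 long (its x) by 84 wide (its y) by 16 high (z), about 180 g, as heavy at one end as the other. Origin: centre of its underside. It starts lying lid up on the deck, up to 60 mm off the mouth's centre line and up to 0.4 rad askew of the posting direction (its +x roughly along the intake's +x).
- flap (a joint): Orange flap that closes the mouth, hinged along its top edge at z 80, x 4 in the intake's frame; 3 thick, 102 wide, hanging to 3 mm above the deck. Value: 0 shut, grows as it swings into the box, to 1.4 rad. A spring shuts it: about 0.5 N at its lower edge just to start it, about 1.5 N wide open.
- flap_edge (a point): Middle of the flap's lower edge.
- lock (a joint): Red lock lever on its separate grey block. 0 = leaning to the -x side of its block (start, up to 0.1), 1.0 rad = fully over to its +x side (locked). It stays where it is left; a light push of a few newtons near its tip moves it.
- lock_tip (a point): Tip of the lock lever (centre of its ball, 26 across; 80 mm from the pivot, which is 22 mm above the bench over the middle of the block). It leans 0.5 rad off upright at either end of its swing, the ball then 92 mm above the bench, 102 when upright.
- lock_base: Grey block of the lock lever, fixed to the bench (70 x 50 x 25). Origin: centre of its underside; the lever swings towards its +x axis. It stands either left or right of the intake; the jar stands on the other side.
- jar: Bystander: jar with green cap, 52 across, 90 high; origin under its centre.
- red_tray: Bystander: open red tray 85 x 65 x 40.
- yellow_tray: Bystander: open yellow tray 85 x 65 x 40.
- dish: Bystander: white dish 120 across, 40 high.
- canister: Bystander: white canister 70 across, 100 high.
- spatula: Bystander: spatula 170 long, lying flat.
There are look-alikes about, which are no part of the job. Leave any green or pink look-alike of the case alone.

How it is judged:
On the way, in this order (a step that is already met when the one before it is completed fails the run):
1. the case has pushed the flap open and is on its way through (value of joint flap above 0.3 rad and x of case in the frame of intake above -0.055 m).
2. the case lies flat inside the box and the flap has shut behind it, the lock lever not yet thrown (x of case in the frame of intake above 0.055 m and z of case in the frame of intake below 0.006 m and angle between case's own z axis and vertical below 0.09 rad and value of joint flap below 0.06 rad and value of joint lock below 0.4 rad), for 0.2 s.
3. the lock lever is swung over (value of joint lock above 0.85 rad), for 0.2 s.
At the end, for the whole second after the job is handed in: The case lies at rest, flat (within 0.09 rad) and lid up on the floor inside the intake box (its centre 55 to 135 mm beyond the mouth, underside within 6 mm of the floor), the flap is shut (under 0.06 rad) and the lock lever is over (above 0.85 rad) (x of case in the frame of intake between 0.055 and 0.135 m and z of case in the frame of intake below 0.006 m and angle between case's own z axis and vertical below 0.09 rad and value of joint flap below 0.06 rad and linear speed of case below 0.02 m/s and value of joint lock above 0.85 rad); the robot touches nothing.
It fails at once if the case is picked up (origin more than 70 mm above the bench) or tipped by more than 0.9 rad (height (world z) of case above 0.07 m or angle between case's own z axis and vertical above 0.9 rad).
It fails at once if a bystander is moved by more than 30 mm (distance of any of jar, red_tray, yellow_tray, dish, canister, spatula from where it was at the start of the episode above 0.03 m).
It also fails if it takes over 61 s, if anything falls off the work surface, if the arm or the gripper's body presses on something with over 40 N, if the wrist force passes 120 N, or if a joint passes its speed limit or range.

## Working session

There is one attempt and no reset: what is moved stays moved. The work goes in short steps, Python scripts to look and compute and a tool call to move; the robot and the scene stay as the last step left them, time stands still between calls to the robot, and variables do not carry over. Pictures are saved under pics/ and viewed, at most 10 in all, crops included, and the job is handed in when it is done.

Besides the shell and the picture viewer there is one more tool, called after ">>>" by a JSON object that holds its "op" and its "data", one argument or row to a line. servo_tool: Moves the arm, as the interface text tells. Its arguments: {"type":"object","properties":{"rows":{"type":"array"},"force":{"type":"number"}},"required":["rows"]}

```bash
mkdir -p pics; cat > h.py <<'E'
import numpy as np, cv2
from workcell import ctrl, optics
from scipy.spatial.transform import Rotation as R
def grab(n):
    o=ctrl.get_obs(); im,d=optics.get_image(n); np.savez(f'{n}.npz',im=im,d=d,p=o['tool_pos'],q=o['tcp_rot']); return im,d
def pts(n,uv):
    z=np.load(f'{n}.npz'); d=z['d']; c=optics.camera_params(n); K=np.array(c['camera_matrix']); out=[]
    for u,v in uv:
        zz=d[int(round(v)),int(round(u))]; p=np.linalg.inv(K)@[u,v,1]*zz
        if n=='wrist':
            T=np.array(c['tool_from_camera']); p=T[:3,:3]@p+T[:3,3]; p=R.from_quat(z['q']).apply(p)+z['p']
        else: p=cv2.Rodrigues(np.array(c['rvec'],float))[0].T@(p-np.ravel(c['tvec']))
        out.append(p)
    return np.array(out)
def ray(n,uv,h):
    "pixel -> point at height h"
    z=np.load(f'{n}.npz'); c=optics.camera_params(n); K=np.array(c['camera_matrix']); Rm=cv2.Rodrigues(np.array(c['rvec'],float))[0]; C=-Rm.T@np.ravel(c['tvec']); o=[]
    for u,v in uv:
        r=Rm.T@(np.linalg.inv(K)@[u,v,1]); o.append(C+r*(h-C[2])/r[2])
    return np.array(o)
def save(im,f,s=1.5): cv2.imwrite('pics/'+f,cv2.resize(im[:,:,::-1],None,fx=s,fy=s,interpolation=cv2.INTER_CUBIC))
E
python3 - <<'E'
from h import *
for n in('top','side'): save(grab(n)[0],n+'0.png')
print(ctrl.get_obs())
E
```

```text
{'t': 0.1, 'joint_pos': array([ 1.07771462e+00,  3.81192601e-01,  1.29813205e+00, -1.20778767e-05,
        1.46359307e+00, -2.15292943e-01]), 'joint_vel': array([-1.24421038e-03, -9.40426886e-04, -2.56328340e-03, -1.55664092e-03,
       -7.42144905e-05, -1.22148882e-03]), 'effort': array([ 4.02333098e-03, -4.38648033e+01, -2.24910057e+01,  7.14531122e-02,
        3.42456624e-02, -7.26762164e-05]), 'tool_pos': array([0.15071495, 0.52870469, 0.238183  ]), 'tcp_rot': array([ 1.38447556e-01,  9.90369545e-01, -6.23491308e-04, -2.24154105e-04]), 'force': array([ 0.47713356, -0.56347606, -0.0266034 ]), 'ft_torque': array([ 0.06774242, -0.01058878,  0.00655809]), 'grip_force': 0.0, 'gripper_width': 0.08811096338104639}
```

View pics/top0.png

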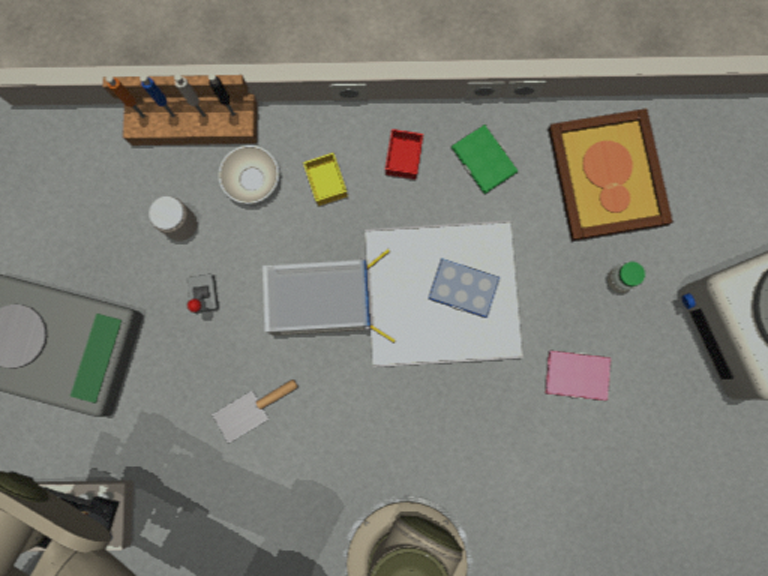

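View pics/side0.png

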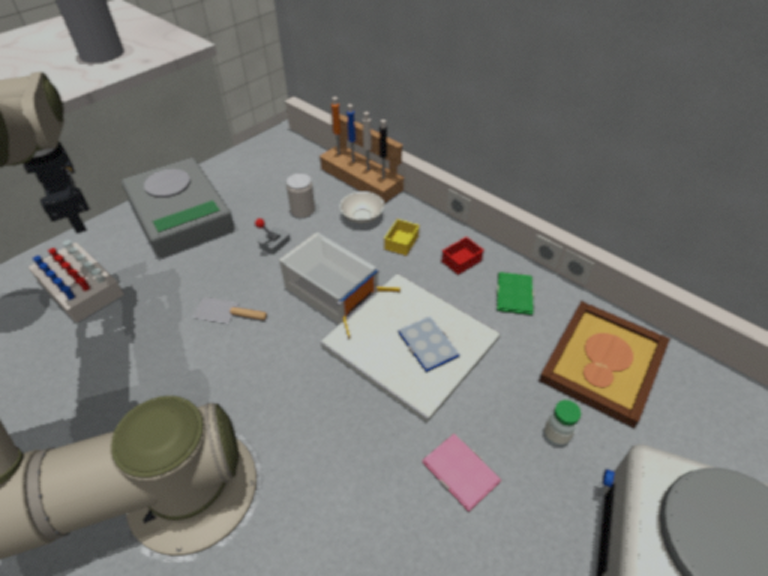

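The top view (shown at 1.5x) has the blue case at (464,288), lid with six discs up, on the white deck. The box mouth is at (368,295), and posting runs image-left, which is world +y. The lock block is at (202,293) with its red ball at (194,305), leaning image-down, which is world -x. The spatula is at (255,412).

Things that could be taken for the case: green (485,158), pink (578,375) and blue (464,288). By the description it is the blue one.

```bash
python3 - <<'E'
from h import *
z=np.load('top.npz'); im=z['im']
hsv=cv2.cvtColor(im,cv2.COLOR_RGB2HSV)
def blob(m,box):
    k=np.zeros_like(m); x0,y0,x1,y1=box; k[y0:y1,x0:x1]=m[y0:y1,x0:x1]
    cs,_=cv2.findContours(k,cv2.RETR_EXTERNAL,cv2.CHAIN_APPROX_NONE); return max(cs,key=cv2.contourArea)
deck=((hsv[...,1]<25)&(hsv[...,2]>185)).astype(np.uint8)
case=(hsv[...,1]>35).astype(np.uint8)
print('px deck',im[220,300],'case',im[190,300],'bench',im[300,200])
for nm,m,box,h in(('deck',deck,(243,140,355,250),.02),('case',case,(270,160,345,220),.034)):
    b=cv2.boxPoints(cv2.minAreaRect(blob(m,box))); print(nm,b.round(1).tolist()); P=ray('top',b,h); print(P.round(4).tolist(),P.mean(0), np.linalg.norm(np.diff(P,axis=0),axis=1))
red=((hsv[...,1]>150)&((hsv[...,0]<8)|(hsv[...,0]>172))).astype(np.uint8)
c=blob(red,(110,185,150,215)); ctr=c.reshape(-1,2).mean(0); print('ball',ctr,ray('top',[ctr],.092))
a=im[140:260,160:360]; b=im[170:225,115:155]
a=cv2.resize(a,None,fx=4,fy=4,interpolation=cv2.INTER_CUBIC);save(a,'c.png',1)
b=cv2.resize(b,None,fx=10,fy=10,interpolation=cv2.INTER_CUBIC);save(b,'l.png',1)
E
```

```text
px deck [182 186 186] case [128 137 151] bench [138 141 136]
deck [[243.60000610351562, 154.3000030517578], [341.20001220703125, 148.1999969482422], [346.70001220703125, 236.39999389648438], [249.10000610351562, 242.5]]
[[0.635, 0.0684, 0.02], [0.6489, -0.222, 0.02], [0.3874, -0.2278, 0.02], [0.3741, 0.0551, 0.02]] [ 0.51134016 -0.08158687  0.02      ] [0.29082508 0.26158148 0.28325978]
case [[284.79998779296875, 198.6999969482422], [293.6000061035156, 171.5], [333.1000061035156, 184.3000030517578], [324.29998779296875, 211.5]]
[[0.4984, -0.0503, 0.034], [0.5781, -0.0778, 0.034], [0.5384, -0.1919, 0.034], [0.4593, -0.1635, 0.034]] [ 0.51854943 -0.12087024  0.034     ] [0.08436023 0.12079934 0.08401614]
ball [129.23809524 203.33333333] [[0.48451671 0.38581527 0.092     ]]
```

View pics/c.png

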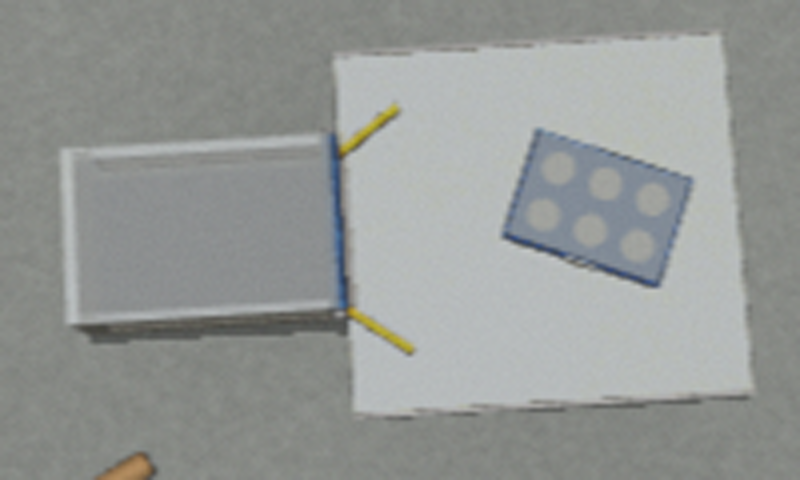

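View pics/l.png

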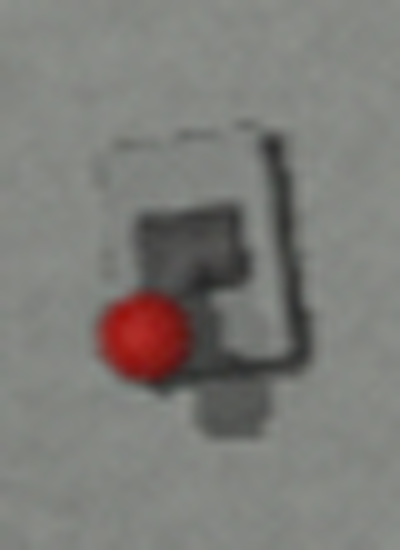

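The crops confirm the blue case, with its disc side up. Deck corners in the crop are at (334,55), (721,33), (753,393) and (353,412). The lock lever's ball is at (143,335), at the lower (world -x) end of its block. The block's top spans roughly (105,140) to (298,365).

```bash
python3 - <<'E'
from h import *
D=np.array([(334,55),(721,33),(753,393),(353,412)])/4+[160,140]-.4
P=ray('top',D,.02); print(P.round(4))
print(np.linalg.norm(np.roll(P,-1,0)-P,axis=1))
m=(P[0]+P[3])/2; 
u=(P[0]+P[3]-P[1]-P[2])[:2]; w=(P[0]-P[3])[:2]
a1=np.degrees(np.arctan2(u[1],u[0])); a2=np.degrees(np.arctan2(w[1],w[0]))+90; print('mouth',m,'dir',a1,a2)
c=np.array([.51855,-.12087]); a=np.radians((a1+a2)/2); ux=np.array([np.cos(a),np.sin(a)]); uy=np.array([-ux[1],ux[0]])
print('case in intake',(c-m[:2])@ux,(c-m[:2])@uy)
e=np.array([.4984-.4593,-.0503+.1635]);print('case ang',np.degrees(np.arctan2(e[1],e[0])))
L=np.array([(105,140),(275,130),(300,360),(125,378)])/10+[115,170]
Q=ray('top',L,.025);print(Q.round(4),Q.mean(0))
print('ball',ray('top',[(129.0,203.2)],.092))
G=ray('top',np.array([(340,155),(397,108),(350,312),(412,351)])/4+[160,140],.034);print([( (g[:2]-m[:2])@ux,(g[:2]-m[:2])@uy) for g in G])
E
```

```text
[[ 0.638   0.0698  0.02  ]
 [ 0.6502 -0.2181  0.02  ]
 [ 0.3832 -0.231   0.02  ]
 [ 0.3738  0.0587  0.02  ]]
[0.28818115 0.26732391 0.28981853 0.26439631]
mouth [0.50589689 0.06427583 0.02      ] dir 92.13524728479827 92.41515606969378
case in intake -0.18550219005872717 -0.005292967455209541
case ang 70.94476198154801
[[0.5503 0.416  0.025 ]
 [0.5525 0.3661 0.025 ]
 [0.4844 0.3574 0.025 ]
 [0.4799 0.4084 0.025 ]] [0.51674861 0.38695436 0.025     ]
ball [[0.48490095 0.38648789 0.092     ]]
[(np.float64(-0.001827127281472822), np.float64(-0.05299727081612137)), (np.float64(-0.04527817249870551), np.float64(-0.08557558449096439)), (np.float64(-0.003274525254071729), np.float64(0.06217667237432314)), (np.float64(-0.04638697524099013), np.float64(0.09271856216550951))]
```

>>> {"op": "servo_tool", "data": {
  "rows": [
    [[0,0,-0.04,0.455,-0.96,0,-0.1],[0,0,-0.04,0.455,-0.96,0,-0.1],[0,0,-0.04,0.455,-0.96,0,-0.1],[0,0,-0.04,0.455,-0.96,0,-0.1],[0,0,-0.04,0.455,-0.96,0,-0.1],[0,0,-0.04,0.455,-0.96,0,-0.1],[0,0,-0.04,0.455,-0.96,0,-0.1],[0,0,-0.04,0.455,-0.96,0,-0.1],[0,0,-0.04,0.455,-0.96,0,-0.1],[0,0,-0.04,0.455,-0.96,0,-0.1]]
  ]
}}

```text
t: 1.35
tool_pos: [0.3331, 0.1436, 0.2387]
tcp_rot: [0.696, 0.718, -0.0, -0.0]
force: [-0.2, 1.2, 0.1]
gripper_width: 0.0399
grip_force: 0.0
```

>>> {"op": "servo_tool", "data": {
  "rows": [
    [[0.0194,0.0008,0,0.455,-0.96,0,-0.1],[0.0194,0.0008,0,0.455,-0.96,0,-0.1],[0.0194,0.0008,0,0.455,-0.96,0,-0.1],[0.0194,0.0008,0,0.455,-0.96,0,-0.1],[0.0194,0.0008,0,0.455,-0.96,0,-0.1],[0.0194,0.0008,0,0.455,-0.96,0,-0.1],[0.0194,0.0008,0,0.455,-0.96,0,-0.1],[0.0194,0.0008,0,0.455,-0.96,0,-0.1],[0.0194,0.0008,0,0.455,-0.96,0,-0.1],[0.0194,0.0008,0,0.455,-0.96,0,-0.1]]
  ]
}}

```text
t: 2.6
tool_pos: [0.5152, -0.2404, 0.2384]
tcp_rot: [0.662, 0.686, 0.208, -0.218]
force: [0.5, -0.1, 0.7]
gripper_width: 0.04
grip_force: 0.0
```

>>> {"op": "servo_tool", "data": {
  "rows": [
    [[0,0,0,0,0,-0.87,-0.1],[0,0,0,0,0,-0.87,-0.1],[0,0,0,0,0,-0.87,-0.1],[0,0,0,0,0,-0.87,-0.1],[0,0,0,0,0,-0.87,-0.1],[0,0,0,0,0,-0.87,-0.1],[0,0,0,0,0,0,-0.1]]
  ]
}}

```text
t: 3.48
tool_pos: [0.514, -0.2383, 0.0281]
tcp_rot: [0.662, 0.686, 0.207, -0.22]
force: [0.8, -0.1, 0.2]
gripper_width: 0.0395
grip_force: 0.0
```

```bash
python3 - <<'E'
from h import *
s=grab('side')[0]; w=grab('wrist')[0]
a=cv2.resize(s[180:300,200:360],(533,400),interpolation=cv2.INTER_CUBIC); w=cv2.resize(w,(267,200))
w=cv2.copyMakeBorder(w,0,200,0,0,cv2.BORDER_CONSTANT)
save(np.hstack([a,w]),'s1.png',1)
E
```

```text
(no output)
```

View pics/s1.png

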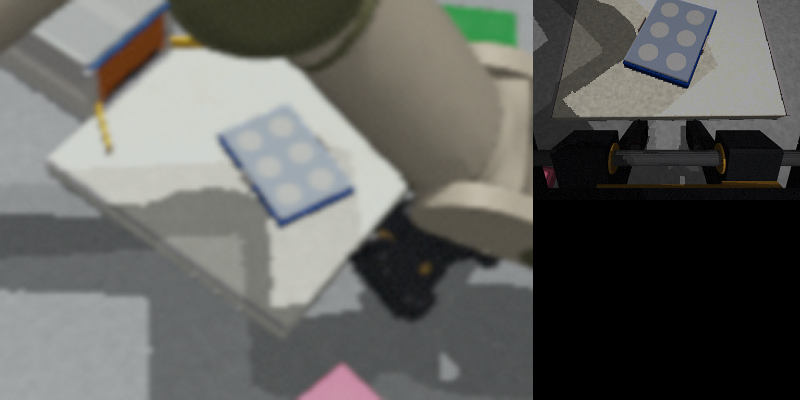

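The wrist view shows the case straight ahead of the two fingertips, and the tips are low enough. Next I push it square.

>>> {"op": "servo_tool", "data": {
  "rows": [
    [[0,0,0,-0.01,0.5,0,-0.1],[0,0,0,-0.01,0.4,0,-0.1],[0,0,0,-0.01,0.25,0,-0.1],[0,0,0,-0.01,0.25,0,-0.1],[0,0,0,-0.01,0.25,0,-0.1],[0,0,0,-0.01,0.25,0,-0.1],[0,0,0,-0.01,0.25,0,-0.1],[0,0,0,0,0,0,-0.1]]
  ]
}}

```text
t: 4.58
tool_pos: [0.5118, -0.1521, 0.0299]
tcp_rot: [0.662, 0.687, 0.207, -0.218]
force: [-0.0, -0.7, 0.3]
gripper_width: 0.0397
grip_force: 0.0
```

```bash
cat >> h.py <<'E'
def look(f):
    w,d=grab('wrist'); z=np.load('wrist.npz')
    h=cv2.cvtColor(w,cv2.COLOR_RGB2HSV); m=((h[...,0]>95)&(h[...,0]<130)&(h[...,1]>40)&(h[...,2]>60)).astype(np.uint8)
    m[300:]=0
    v,u=np.nonzero(m&(d>0)); P=pts('wrist',list(zip(u,v))); P=P[(P[:,2]>.03)&(P[:,2]<.042)]
    r=cv2.minAreaRect((P[:,:2]*1000).astype(np.float32)); print('rect',len(P),cv2.boxPoints(r).round(0).tolist(),r)
    print(ctrl.get_obs()['tool_pos'],ctrl.get_obs()['force']); save(w,f,1.2)
E
python3 -c "from h import *; look('w2.png')"
```

```text
rect 15506 [[454.0, -129.0], [535.0, -145.0], [559.0, -29.0], [477.0, -13.0]] ((506.09893798828125, -78.82589721679688), (118.41643524169922, 82.97633361816406), 78.48204040527344)
[ 0.51181912 -0.15259994  0.02983593] [-0.41806625 -0.27300475 -0.50809844]
```

View pics/w2.png

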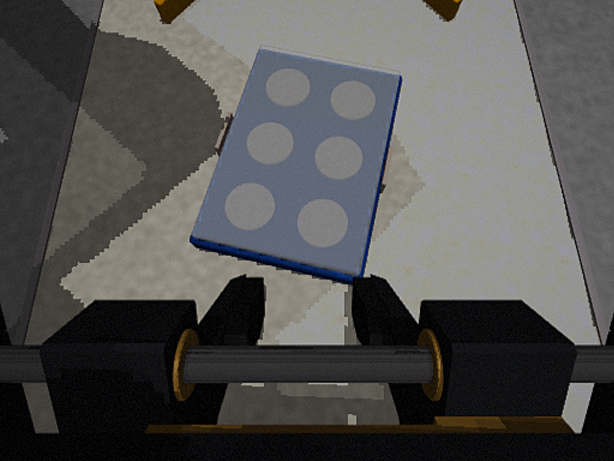

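The wrist view shows the case part-turned, with the right finger at its rear right corner (360,280) and the guides at (180,10) and (440,10). I keep pushing to finish squaring it.

>>> {"op": "servo_tool", "data": {
  "rows": [
    [[0,0,0,-0.03,0.25,-0.01,-0.1],[0,0,0,-0.03,0.25,-0.01,-0.1],[0,0,0,-0.02,0.25,-0.01,-0.1],[0,0,0,-0.02,0.25,0,-0.1],[0,0,0,0,0,0,-0.1]]
  ]
}}

```text
t: 5.25
tool_pos: [0.5077, -0.1121, 0.0288]
tcp_rot: [0.662, 0.687, 0.207, -0.218]
force: [-0.3, 0.3, -0.5]
gripper_width: 0.0395
grip_force: 0.0
```

```bash
python3 -c "from h import *; look('w3.png')"
```

```text
rect 16061 [[449.0, -101.0], [532.0, -104.0], [537.0, 14.0], [453.0, 17.0]] ((492.574462890625, -43.72372055053711), (117.9440689086914, 83.25666809082031), 87.6641845703125)
[ 0.50779631 -0.1125617   0.02871522] [-1.05629678 -0.57177572  0.40680053]
```

>>> {"op": "servo_tool", "data": {
  "rows": [
    [[0,0,0,0,-0.5,0.2,-0.1],[0,0,0,0,0,0.8,-0.1],[0,0,0,0,0,0.8,-0.1],[0,0,0,-0.875,0.67,0,-0.1],[0,0,0,-0.875,0.67,0,-0.1],[0,0,0,-0.875,0.67,0,-0.1],[0,0,0,0,0,0,-0.1],[0,0,0,0,0,-0.9,-0.1],[0,0,0,0,0,-0.9,-0.1],[0,0,0,0,0,0,-0.1]]
  ]
}}

```text
t: 6.55
tool_pos: [0.4036, -0.0534, 0.0275]
tcp_rot: [0.662, 0.686, 0.207, -0.218]
force: [-0.2, 0.2, 0.1]
gripper_width: 0.0399
grip_force: 0.0
```

>>> {"op": "servo_tool", "data": {
  "rows": [
    [[0,0,0,0.15,0,0,-0.1],[0,0,0,0.15,0,0,-0.1],[0,0,0,0.1,0,0,-0.1],[0,0,0,0.1,0,0,-0.1],[0,0,0,0.1,0,0,-0.1],[0,0,0,0,0,0,-0.1]]
  ]
}}

```text
t: 7.3
tool_pos: [0.4273, -0.0527, 0.0287]
tcp_rot: [0.662, 0.687, 0.207, -0.217]
force: [0.8, 0.0, 0.3]
gripper_width: 0.0399
grip_force: 0.1
```

```bash
python3 -c "from h import *; look('w4.png')"
```

```text
rect 11424 [[458.0, -67.0], [540.0, -69.0], [542.0, 17.0], [460.0, 19.0]] ((500.23760986328125, -25.1492919921875), (85.732666015625, 82.15597534179688), 88.78321075439453)
[ 0.42722059 -0.05274786  0.02871635] [ 0.00904648 -0.10477578  1.09935893]
```

View pics/w4.png

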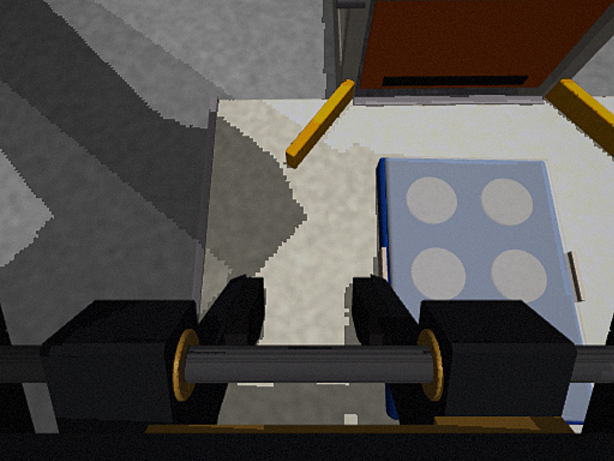

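The case is now further right, at yaw ≈ 89°. The guides' mouth ends are at (352,85) and (553,88) in this 1.2x view, so I'll measure the mouth centre from them.

```bash
python3 -c "
from h import *
print(pts('wrist',[(350/1.2,88/1.2),(557/1.2,88/1.2),(290/1.2,160/1.2),(383/1.2,160/1.2),(545/1.2,162/1.2),(380/1.2,99/1.2),(520/1.2,101/1.2),(370/1.2,60/1.2),(540/1.2,60/1.2)]).round(4))"
```

```text
[[0.4449 0.0576 0.0339]
 [0.5583 0.0652 0.0297]
 [0.4149 0.0161 0.0288]
 [0.4617 0.0164 0.0314]
 [0.5396 0.0156 0.0356]
 [0.4634 0.0616 0.0209]
 [0.543  0.0633 0.0206]
 [0.454  0.0665 0.0444]
 [0.5411 0.0698 0.0441]]
```

>>> {"op": "servo_tool", "data": {
  "rows": [
    [[0,0,0,-0.25,0,0,-0.1],[0,0,0,0,0,0.9,-0.1],[0,0,0,0,0,0.9,-0.1],[0,0,0,0.72,-0.69,0,-0.1],[0,0,0,0.72,-0.69,0,-0.1],[0,0,0,0.72,-0.69,0,-0.1],[0,0,0,0,0,0,-0.1],[0,0,0,0,0,-0.9,-0.1],[0,0,0,0,0,-0.9,-0.1],[0,0,0,0,0,0,-0.1]]
  ]
}}

```text
t: 8.6
tool_pos: [0.5021, -0.1346, 0.0276]
tcp_rot: [0.662, 0.686, 0.207, -0.219]
force: [0.4, -0.5, 0.4]
gripper_width: 0.0397
grip_force: 0.0
```

>>> {"op": "servo_tool", "data": {
  "rows": [
    [[0,0,0,0,0.4,0,-0.1],[0,0,0,0,0.25,0,-0.1],[0,0,0,0,0.25,0,-0.1],[0,0,0,0,0.25,0,-0.1],[0,0,0,0,0.25,0,-0.1],[0,0,0,0,0.25,0,-0.1],[0,0,0,0,0,0,-0.1]]
  ]
}}

```text
t: 9.48
tool_pos: [0.5032, -0.0686, 0.0287]
tcp_rot: [0.662, 0.687, 0.207, -0.218]
force: [0.6, -1.2, -0.2]
gripper_width: 0.0396
grip_force: 0.0
```

```bash
python3 -c "from h import *; look('w5.png')"
```

```text
rect 16136 [[458.0, 56.0], [462.0, -62.0], [545.0, -59.0], [541.0, 59.0]] ((501.6520690917969, -1.3168830871582031), (83.40971374511719, 118.26914978027344), 1.887074589729309)
[ 0.50326568 -0.06902563  0.0286736 ] [ 0.10240402 -0.64371896 -0.17694352]
```

View pics/w5.png

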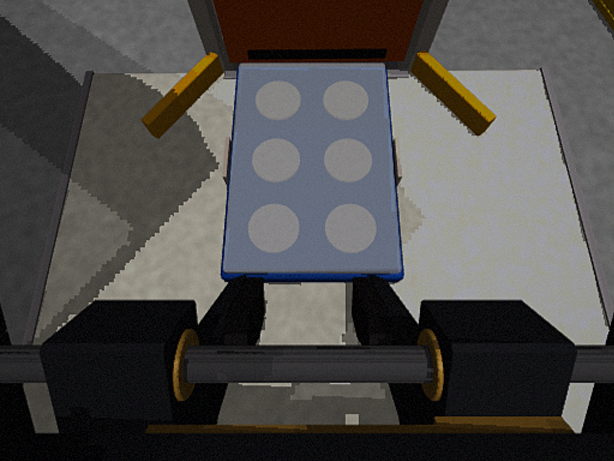

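The case is square and centred, with its nose at the mouth between the guides. I push it through now.

>>> {"op": "servo_tool", "data": {
  "rows": [
    [[0,0,0,-0.01,0.25,0,-0.1],[0,0,0,-0.01,0.25,0,-0.1],[0,0,0,-0.01,0.25,0,-0.1],[0,0,0,-0.01,0.25,0,-0.1],[0,0,0,-0.01,0.25,0,-0.1],[0,0,0,-0.01,0.25,0,-0.1],[0,0,0,-0.01,0.25,0,-0.1],[0,0,0,0,0,0,-0.1]]
  ]
}}

```text
t: 10.52
tool_pos: [0.5004, 0.0015, 0.0289]
tcp_rot: [0.662, 0.687, 0.207, -0.218]
force: [0.1, 0.2, 1.6]
gripper_width: 0.0397
grip_force: 0.4
```

```bash
python3 -c "from h import *; look('w6.png')"
```

```text
rect 13525 [[455.0, 101.0], [459.0, 7.0], [543.0, 11.0], [539.0, 104.0]] ((499.1712646484375, 55.92498016357422), (84.01701354980469, 93.78766632080078), 2.2454473972320557)
[0.50043981 0.00110734 0.02885307] [-0.05391394 -0.01673599  0.11409374]
```

View pics/w6.png

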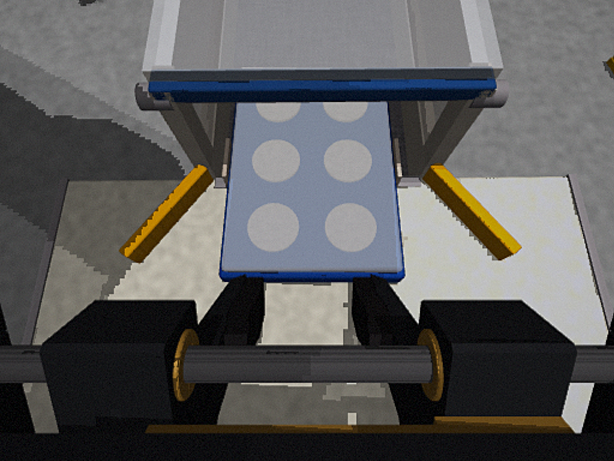

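The case is halfway under the lintel, still square, with both fingers on its tail. I carry on.

>>> {"op": "servo_tool", "data": {
  "rows": [
    [[0,0,0,-0.01,0.2,0,-0.1],[0,0,0,-0.01,0.2,0,-0.1],[0,0,0,-0.01,0.2,0,-0.1],[0,0,0,-0.01,0.2,0,-0.1],[0,0,0,0,0,0,-0.1]]
  ]
}}

```text
t: 11.2
tool_pos: [0.4989, 0.0334, 0.029]
tcp_rot: [0.662, 0.687, 0.208, -0.218]
force: [-0.5, -0.4, 1.8]
gripper_width: 0.0399
grip_force: 0.9
```

```bash
python3 -c "from h import *; look('w7.png')"
```

```text
rect 6221 [[456.0, 90.0], [458.0, 40.0], [542.0, 43.0], [540.0, 93.0]] ((498.7074890136719, 66.17476654052734), (84.05010223388672, 50.02522659301758), 1.9651470184326172)
[0.49875049 0.03305133 0.02873803] [-0.11488339 -0.86485551  0.14180164]
```

View pics/w7.png

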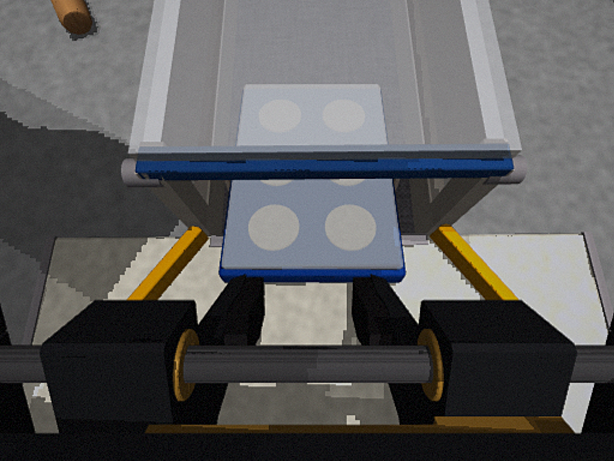

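The nose shows inside the box and the tail is about 20 mm short of the edge. I push past the edge.

>>> {"op": "servo_tool", "data": {
  "rows": [
    [[0,0,0,-0.01,0.2,0,-0.1],[0,0,0,-0.01,0.2,0,-0.1],[0,0,0,-0.01,0.2,0,-0.1],[0,0,0,-0.01,0.2,0,-0.1],[0,0,0,-0.01,0.2,0,-0.1],[0,0,0,0,0.05,0,-0.1],[0,0,0,0,0,0,-0.1]]
  ]
}}

```text
t: 12.12
tool_pos: [0.4969, 0.0746, 0.0287]
tcp_rot: [0.662, 0.687, 0.207, -0.217]
force: [-0.6, -1.0, -0.4]
gripper_width: 0.0395
grip_force: 0.5
```

```bash
python3 -c "from h import *; look('w8.png')"
```

```text
rect 0 [[0.0, 0.0], [0.0, 0.0], [0.0, 0.0], [0.0, 0.0]] ((0.0, 0.0), (0.0, 0.0), 0.0)
[0.49694243 0.07447863 0.02871258] [-0.60886431 -1.63130677  0.22077926]
```

View pics/w8.png

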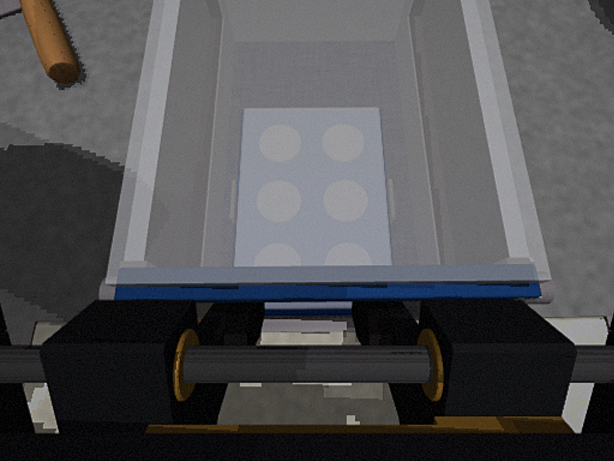

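The case looks to be lying in the box with its tail past the lintel. I draw straight back and check the flap.

>>> {"op": "servo_tool", "data": {
  "rows": [
    [[0,0,0,0.01,-0.3,0,-0.1],[0,0,0,0.02,-0.5,0,-0.1],[0,0,0,0.03,-0.8,0,-0.1],[0,0,0,0.03,-0.9,0,-0.1],[0,0,0,0,-0.5,0.5,-0.1],[0,0,0,0,0,0,-0.1]]
  ]
}}

```text
t: 12.92
tool_pos: [0.5013, -0.048, 0.0493]
tcp_rot: [0.663, 0.686, 0.208, -0.216]
force: [-0.2, 0.0, 0.3]
gripper_width: 0.0396
grip_force: 0.0
```

```bash
python3 - <<'E'
from h import *
w,d=grab('wrist'); save(w,'w9.png',1.2)
print(ctrl.get_obs()['t'])
E
```

```text
12.975
```

View pics/w9.png

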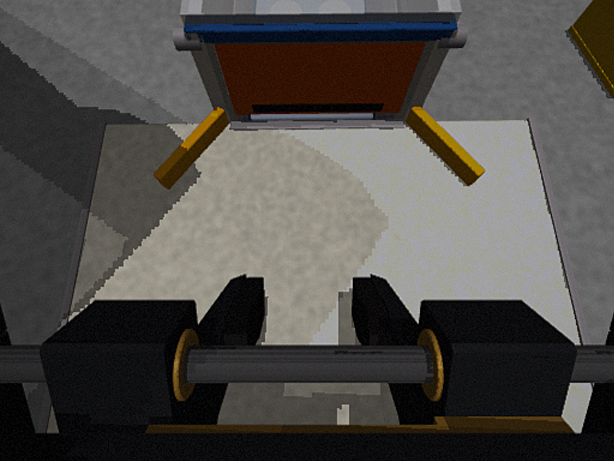

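I have now viewed 12 pictures, which is over the limit of 10, so I view no more and check by numbers only.

```bash
python3 - <<'E'
from h import *
z=np.load('wrist.npz'); w=z['im']; h=cv2.cvtColor(w,cv2.COLOR_RGB2HSV)
m=((h[...,0]<14)&(h[...,1]>150)&(h[...,2]>60)); m[:,:170]=0; m[:,360:]=0; m[110:]=0
v,u=np.nonzero(m); P=pts('wrist',list(zip(u,v)))
ux=np.array([-.04,.9992]); X=(P[:,:2]-[.5015,.0625])@ux
for a in range(20,90,10):
    k=(P[:,2]*1000>=a)&(P[:,2]*1000<a+10)
    if k.any(): print(a,k.sum(),np.median(X[k]).round(4))
grab('top'); im=np.load('top.npz')['im']
old=None
h=cv2.cvtColor(im,cv2.COLOR_RGB2HSV)
c=im[172:228,174:250].astype(int)
b=c[...,2]-c[...,0]
print('bluish'); 
for r in range(2,56,4): print(172+r,b[r,::4].tolist())
E
```

```text
20 10 0.0061
30 1 0.0059
70 1 0.0068
bluish
174 [-1, -1, -2, -3, -2, -3, -3, -2, -2, 0, -1, 0, 0, 3, 5, 5, 5, 44, -7]
178 [0, 3, 3, 4, 4, 3, 2, 2, 0, 0, -1, -2, -2, -2, -3, -4, -1, 28, -59]
182 [-3, 1, 1, 1, -2, 0, 0, 3, 1, 2, 3, 5, 2, 4, 5, 4, 2, -1, -27]
186 [-1, 1, 3, 5, 4, 2, 4, 2, 4, 1, 4, 7, 2, 1, 4, 11, -16, -23, -31]
190 [-2, 4, 1, 3, 4, 4, 3, 5, 12, 14, 11, 12, 13, 11, 11, -3, -26, -36, -34]
194 [-2, 3, 0, 3, 4, 4, 5, 4, 13, 2, 2, 14, 3, 2, 9, -22, -33, -37, -35]
198 [-1, 1, 3, 4, 5, 2, 3, 3, 12, 3, 6, 10, 7, 8, -19, -27, -37, -36, -36]
202 [-1, 4, 2, 2, 4, 5, 4, 2, 13, 12, 11, 10, 12, 5, -23, -35, -35, -36, -38]
206 [-1, 4, -1, 3, 4, 4, 3, 2, 10, 2, 4, 13, 5, -17, -30, -36, -34, -35, -36]
210 [-3, 5, 2, 3, 4, 4, 4, 4, 12, 6, 2, 10, 6, -20, -31, -33, -33, -34, -35]
214 [-2, 5, 0, 5, 3, 3, 4, 4, 12, 13, 12, 7, 8, -29, -32, -32, -34, -33, -35]
218 [-1, 5, 1, 2, 5, 5, 5, 4, 3, 4, 4, 1, -4, -29, -30, -31, -34, -32, -31]
222 [-2, -4, -8, -6, -10, -8, -10, -3, -2, -4, 1, -1, -18, -25, -27, -27, -27, -30, -32]
226 [-1, -1, -1, -2, -2, -3, -2, -3, -3, -3, -2, -4, -9, -20, -24, -27, -29, -28, -31]
```

```bash
python3 - <<'E'
from h import *
im=np.load('top.npz')['im'].astype(int); b=(im[...,2]-im[...,0])
print(b[[190,191,202,203,214],196:216])
P=ray('top',[(204.5,203),(206.5,203)],.016); print(P,((P[:,:2]-[.5015,.0625])@[-.04,.9992])-.06)
# side edge rows
print(b[184:222,212])
z=np.load('wrist.npz');w=z['im'];print(w[40:108:4,240].tolist());print(pts('wrist',[(240,v) for v in range(40,108,6)]).round(4).tolist())
E
```

```text
[[ 4  4  3  2  4  4  5  7 10 12 12 12 11 13 14 13 12 12 11 13]
 [ 3  5  5  2  2  3  4  7 10 11 12 11 11 12 10 10  9  9 10 13]
 [ 3  2  4  3  2  4  2  3 10 11 13 11 10 10 12 11 11 11 11 13]
 [ 3  4  5  4  5  3  5  2  8 12 11 12 12 12 12 12  9  9 10 12]
 [ 4  3  4  4  4  4  4  3  8  9 12 12 11 11 13 12 12 13 12 10]]
[[0.49163366 0.1848117  0.016     ]
 [0.49154363 0.17893662 0.016     ]] [0.06260851 0.05674173]
[  3   5   2   5  12  10  12   9   2   3   4   3   3   2   4   6  11  12
  11   9   3   2   2   3   0   3   2   4  11  11  12  18   8   6   5  -6
 -10  -8]
[[50, 20, 6], [49, 20, 4], [49, 16, 0], [51, 16, 6], [46, 12, 0], [46, 10, 0], [50, 20, 1], [50, 18, 3], [50, 21, 2], [54, 22, 6], [52, 21, 3], [52, 21, 6], [0, 0, 2], [1, 5, 8], [108, 115, 131], [80, 77, 86], [97, 96, 98]]
[[0.4869, 0.0684, 0.0738], [0.4867, 0.0686, 0.0692], [0.4865, 0.0675, 0.0655], [0.4863, 0.0676, 0.0605], [0.4859, 0.0684, 0.0545], [0.4858, 0.067, 0.0506], [0.4853, 0.0689, 0.0426], [0.4851, 0.0674, 0.0382], [0.4848, 0.0671, 0.0322], [0.4843, 0.0682, 0.0238], [0.4844, 0.065, 0.021], [0.4845, 0.061, 0.0192]]
```

The flap hangs vertical, at 67–68 mm in y from z 24 to 74. The case's nose position puts its centre at intake x ≈ 0.065, with its tail clear of the edge, so it is flat and the flap is shut. Now the lever.

>>> {"op": "servo_tool", "data": {
  "rows": [
    [[-0.0485,-0.002,0,0,0,0.85,-1],[-0.0485,-0.002,0,0,0,0.85,-1],[-0.0485,-0.002,0,0,0,0.85,-1],[-0.0485,-0.002,0,0,0,0.85,-1],[0,0,0,0,0,0.85,-1],[0,0,0.0475,-0.16,0.977,0,-1],[0,0,0.0475,-0.16,0.977,0,-1],[0,0,0.0475,-0.16,0.977,0,-1],[0,0,0.0475,-0.16,0.977,0,-1],[0,0,0.0475,-0.16,0.977,0,-1]]
  ]
}}

```text
t: 14.28
tool_pos: [0.4675, 0.1518, 0.2179]
tcp_rot: [0.381, 0.925, -0.0, -0.001]
force: [0.5, 0.5, -0.9]
gripper_width: 0.0002
grip_force: 0.0
```

>>> {"op": "servo_tool", "data": {
  "rows": [
    [[0,0,0.0475,-0.16,0.977,0,-1],[0,0,0.0475,-0.16,0.977,0,-1],[0,0,0.0475,-0.16,0.977,0,-1],[0,0,0.0475,-0.16,0.977,0,-1],[0,0,0.0475,-0.16,0.977,0,-1],[0,0,0.0475,-0.16,0.977,0,-1],[0,0,0,0,0,0,-1]]
  ]
}}

```text
t: 15.15
tool_pos: [0.4286, 0.3865, 0.2174]
tcp_rot: [-0.056, 0.998, -0.0, -0.001]
force: [0.9, 0.2, 0.7]
gripper_width: 0.0002
grip_force: 0.0
```

```bash
python3 - <<'E'
from h import *
w,d=grab('wrist'); h=cv2.cvtColor(w,cv2.COLOR_RGB2HSV)
m=((h[...,1]>150)&((h[...,0]<8)|(h[...,0]>172))&(h[...,2]>50)&(d>0))
v,u=np.nonzero(m); P=pts('wrist',list(zip(u,v))); print(len(P))
if len(P): print(P.min(0),P.max(0),np.median(P,0))
print(ctrl.get_obs()['tool_pos'],ctrl.get_obs()['joint_pos'])
E
```

```text
90
[0.41815105 0.37899305 0.09284741] [0.47226872 0.39445618 0.23720658] [0.46906933 0.38623429 0.09874952]
[0.42906896 0.38521669 0.21755466] [ 5.26375782e-01  4.43659415e-01  1.25703846e+00  2.31251391e-05
  1.44301210e+00 -1.15334356e+00]
```

>>> {"op": "servo_tool", "data": {
  "rows": [
    [[0,0,0,0,0,-0.87,-1],[0,0,0,0,0,-0.87,-1],[0,0,0,0,0,-0.87,-1],[0,0,0,0,0,-0.87,-1],[0,0,0,0.3,0,0,-1],[0,0,0,0.3,0.03,0,-1],[0,0,0,0.3,0.03,0,-1],[0,0,0,0.3,0.03,0,-1],[0,0,0,0.3,0.03,0,-1],[0,0,0,0.3,0.03,0,-1]]
  ]
}}

```text
t: 16.45
tool_pos: [0.5031, 0.3905, 0.0797]
tcp_rot: [-0.053, 0.999, 0.0, 0.0]
force: [-2.1, 0.2, 1.0]
gripper_width: 0.0005
grip_force: 0.5
```

>>> {"op": "servo_tool", "data": {
  "rows": [
    [[0,0,0,0.3,0.03,0,-1],[0,0,0,0.3,0.03,0,-1],[0,0,0,0.2,0.02,0,-1],[0,0,0,0,0,0,-1]]
  ]
}}

```text
t: 16.95
tool_pos: [0.5334, 0.3934, 0.0792]
tcp_rot: [-0.054, 0.999, -0.0, -0.002]
force: [-5.1, -0.8, 0.3]
gripper_width: 0.0007
grip_force: 2.8
```

>>> {"op": "servo_tool", "data": {
  "rows": [
    [[0,0,0,0.1,0.01,0,-1],[0,0,0,0,0,0,-1]]
  ]
}}

```text
t: 17.2
tool_pos: [0.5339, 0.3935, 0.079]
tcp_rot: [-0.054, 0.999, -0.001, -0.006]
force: [-20.7, -3.8, 8.7]
gripper_width: 0.0004
grip_force: 10.5
```

At the stop: the force jumped to 21 N with no movement. I back off, rise and verify numerically.

>>> {"op": "servo_tool", "data": {
  "rows": [
    [[0,0,0,-0.3,-0.03,0,-1],[0,0,0,-0.9,-0.09,0,-1],[0,0,0,-0.6,0,0,-1],[0,0,0,0,0,0.9,-1],[0,0,0,0,0,0.9,-1],[0,0,0,0,0,0.9,-1],[0,0,0,-0.9,0,0,-1],[0,0,0,-0.9,0,0,-1],[0,0,0,0,0,0,-1]]
  ]
}}

```text
t: 18.32
tool_pos: [0.3928, 0.3894, 0.1882]
tcp_rot: [-0.054, 0.999, 0.0, 0.0]
force: [-0.1, 0.7, -0.4]
gripper_width: 0.0006
grip_force: 0.0
```

```bash
python3 - <<'E'
from h import *
o=ctrl.get_obs(); print(o['tool_pos'],o['force'])
w,d=grab('wrist'); h=cv2.cvtColor(w,cv2.COLOR_RGB2HSV)
m=((h[...,1]>150)&((h[...,0]<8)|(h[...,0]>172))&(h[...,2]>50)&(d>0))
v,u=np.nonzero(m)
if len(v): P=pts('wrist',list(zip(u,v))); print(len(P),P.min(0),P.max(0),P.mean(0))
im,_=grab('top'); h=cv2.cvtColor(im,cv2.COLOR_RGB2HSV)
m=((h[...,1]>150)&((h[...,0]<8)|(h[...,0]>172))); k=np.zeros_like(m); k[170:215,110:155]=m[170:215,110:155]
v,u=np.nonzero(k); print('top ball',len(u), ray('top',[(u.mean(),v.mean())],.092) if len(u) else '')
b=im.astype(int); b=b[...,2]-b[...,0]
print('case nose row',b[203,196:212], b[190:216:3,210])
E
```

```text
[0.39275265 0.38938744 0.18824526] [-0.0719364   0.66417804 -0.38674245]
379 [0.40309771 0.38336565 0.08622186] [0.55421415 0.4101633  0.24935173] [0.54450814 0.39753145 0.09777015]
top ball 48 [[0.55585043 0.396314   0.092     ]]
case nose row [ 4  3  3  4  5  4  3  4  9 12 12 10 10 11 12 10] [10  2  2  7 11  4  2 10 12]
```

The ball is now at x 0.556, 39 mm past the block's centre, so the lever is fully over. The case has not moved and nothing is touching. Handing in.

```bash
python3 -c "from h import *; print(ctrl.close_job())"
```

```text
the job is handed in; nothing more can be done
None
```

By my measurements the case lies flat, lid up, in the intake box with the flap shut, and the red lever is fully over against its stop. I handed the job in at about 18 s but got no verdict back, and I viewed 12 pictures against the limit of 10.

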